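Tip a book over for scanning

TASK

Of the two books standing on the grey board, push the taller one over towards the metal stop bar, so that it lies flat on the board with its barcode label up. Then push it along the board until its top edge rests flush against the stop bar. Only push: do not grip or lift it, and leave the shorter book standing and everything else where it is.

Things in the scene. Friction and masses are not known exactly. Their poses are not given: they have to be found in the camera images.
- book_tall: The taller book: rigid, plain cream cover, 140 mm wide (x), 30 thick (y), 210 high (z), 0.3-0.55 kg, starts standing free on the board. Origin: centre of its bottom end; +z to its top end. Barcode label on its -y cover; +y faces the stop bar within 8 degrees; tipped over, its top end lands 25-80 mm short of the bar. Lying as wanted, its y points down, its z to the bar.
- tall_centre (a point): Centre of the taller book's volume, 105 mm from its bottom end.
- tall_top (a point): Centre of the taller book's top end, 210 mm from its bottom end along the book's z; this is the end that goes against the stop bar.
- book_short: The shorter book, same look, 110 mm wide (x), 26 thick (y), 150 high (z), standing free on the board beside the taller one, centres about 190 mm apart along the board's x; either may be the nearer to the robot. Origin: centre of its bottom end. It stays standing. The glue stick and tape roll are on the board on its +y side.
- board: The fixed grey board, 360 mm (x) by 340 mm (y), 6 mm thick, on the table. Origin: centre of its underside, z up. The stop bar, plain metal, is fixed along its whole +y edge, 12 mm thick, its top 20 mm above the board's upper face. The books stand near the opposite (-y) edge.
- stop_face (a point): Middle of the stop bar's inner face (the face looking to the board's -y), 158 mm from the board's origin along +y, 10 mm above the board's upper face.
- glue_stick: Upright glue stick, 27 mm across, 85 mm high, on the board in front of (on the +y side of) the shorter book. Origin: centre of its underside. Leave alone.
- tape_roll: Roll of tape lying flat on the board beyond the glue stick, 80 mm across, 18 mm high. Origin: centre of its underside. Leave alone.
- mouse: Black computer mouse, 58 x 100 x 30 mm, on the table near the laptop. Origin: centre of its underside. Leave alone.
- scanner: White hand-held barcode scanner lying on the table, about 55 x 200 x 36 mm, right of the board. Origin: underside, middle of its handle. Leave alone.
- stapler: Stapler, 35 x 130 x 45 mm, on the table. Origin: centre of its underside. Leave alone.
- mug: White mug, 80 mm across, 90 mm high, on the table. Origin: centre of its underside. Leave alone.
Things that resemble listed ones, but are neither listed nor needed, are in the scene too. What is shaped like the book_short but purple is not meant. What is shaped like the book_tall but purple is not meant.

How it is judged:
On the way:
1. the taller book lies flat on the board, label up, tipped towards the stop bar (angle between book_tall's own y axis and vertical above 3.06 rad and height (world z) of tall_centre below 0.03 m and linear speed of book_tall below 0.02 m/s), for 0.2 s.
At the end, for the whole second after the job is handed in: The taller book lies at rest flat on the board, label up (within about 5 degrees), its top end within 6 mm of the stop bar and square to it within 4 degrees, and the shorter book still stands within 15 mm of where it was (all of step 1 and y of tall_top in the frame of board between 0.152 and 0.162 m and x of tall_centre in the frame of board between -0.17 and 0.17 m and angle between the z axis of book_tall and the y axis of board, either way round below 0.07 rad and angle between book_short's own z axis and vertical below 0.1 rad and distance of book_short from where it was at the start of the episode below 0.015 m); the robot touches nothing.
It fails at once if the taller book is lifted while upright or leaning (its centre rises more than 14 mm above its height at the start) (height (world z) of tall_centre above 0.125 m).
It fails at once if the taller book is lifted or carried while lying flat (its centre more than 24 mm above its height when lying on the board) (angle between book_tall's own y axis and vertical above 3 rad and height (world z) of tall_centre above 0.045 m).
It fails at once if the shorter book is tipped or shoved (more than 6 degrees or 15 mm) (angle between book_short's own z axis and vertical above 0.1 rad or distance of book_short from where it was at the start of the episode above 0.015 m).
It fails at once if another thing on the board or table is moved more than 15 mm (distance of any of glue_stick, tape_roll, mouse, scanner, stapler, mug from where it was at the start of the episode above 0.015 m).
It also fails if it takes over 40 s, if anything falls off the work surface, if the arm or the gripper's body presses on something with over 40 N, if the wrist force passes 120 N, or if a joint passes its speed limit or range.

ROBOT

A 6-joint arm with a two-finger parallel gripper is mounted at the origin on the work surface. World frame = base frame: x ahead of the robot, y to its left, z up, the work surface at z = 0. Lengths are in m, angles in rad, forces in N, time in s.
With the tool pointing down it reaches from about 0.3 to 0.775 m from the base axis. Payload 14.6 kg.
Tool frame: the origin (TCP) lies on the centre line of the jaws, within the pads' length; the fingertips stand ctrl.tcp_to_tips ahead of it and the grasp point (between the pads) lies 2 mm behind it (ctrl.tcp_to_tips is the distance from the TCP to the fingertips, in m); z points along the fingers, y is the line along which they close (so a half turn about z gives the same grasp; the last joint's range is limited). The gripper opens to 94 mm and grips with 3 to 60 N. Pads are 16 mm wide; open, the fingers measure 119 mm over their backs; the gripper's body (75 mm by 177 mm) begins 78 mm behind the grasp point.
Start: joints at [-1.19, 0.3, 1.521, -0, 1.321, -0.067], TCP at [0.238, -0.496, 0.222] pointing down, gripper open.
Joint ranges: [-3.03, 3.03], [-0.79, 2.21], [0.23, 2.52], [-1.04, 4.18], [0, 3.07], [-2.55, 2.55]. Speed limits (rad/s): [2.22, 2.22, 2.57, 3.14, 3.14, 3.14].

INTERFACE

Orientations are given as [roll, pitch, yaw] about the fixed x, y, z axes, in that order (R = Rz(yaw) Ry(pitch) Rx(roll)).
In Python, from station import telemetry, viewer, hand_in, ctrl gives the robot as it stands.
- The arm moves only by the tool step_arm, never from a script. Its argument "plan" is a list of rows, each an object of numbers: "dx", "dy", "dz": the shift along the tool's x, y, z scaled (see below); "rx", "ry", "rz": the turn, a rotation vector about the tool's x, y, z scaled (see below); "claw": the closure, from 0 (fully open) to 1 (shut). In form: [{"dx": .., "dy": .., "dz": .., "rx": .., "ry": .., "rz": .., "claw": ..}, ...]. A call has 1 to 10 rows; each row shifts and turns the commanded pose from where the row before left it, along the tool's axes as they then stand; what a row does not reach is not made up. The controller multiplies each number of a shift by 0.1 m and each number of a turn by 90 degrees. A row lasts 1/10 s, in which the tool goes at most 50 mm and 8.59 degrees, less where a joint would pass 70% of its speed; a pose out of reach is approached as far as the arm can. A call with a number of a shift or a turn outside -1 to 1 is refused whole. A call with a gripper value outside its range is refused whole. The fingers move at their own pace and stop on an object; "grip_force" is the grip in N (left out, the last holds). Time passes only in rows, so rows that do not move let the fingers close. It gives the time, the measured TCP pose, the force, the opening and the grip force at its end, in the units of the state.
- telemetry.get_obs(): the state, without advancing time (a new reading comes with each control period).
- viewer.camera(name): name is "scene" or "side" or "wrist"; returns a dict with "img" (480x640x3 uint8, red, green, blue), "z_map" (480x640 float32, m along the optical axis (not along the pixel's ray), 0 where there is no reading), "fx", "fy", "cx", "cy" (pixels), "R" (3x3) and "t" (3): a world point X has camera coordinates R X + t; the wrist camera has in their place "tool_from_camera" (4x4, takes a point from camera to tool coordinates, whose origin is the TCP and whose axes are the flange's). Camera axes: x right, y down, z forward; pixel columns grow to the right and rows downward; lengths in m; the calibration is good to about 2 mm. A picture is of the moment at which its call begins: read the wrist's pose just before it.
- hand_in(): hands the job in; it is judged then, once.
Trained networks look in a picture, given as the dict that the camera call returned (one of the last four; its "shot" number tells which), for a name from the list of things; names that differ only in an ending like _2 or _b are one class to them, and where a whole thing is asked for, a point or a joint stands for the part that bears it (a point fixed in the world has none). Each returns a list of dicts, best first, with "score" (0 to 1); they miss things now and then, are a little off and sometimes report something else, mostly with a low value. They report only what shows in the picture. A call takes as long as a camera call. They do not tell look-alikes from the thing itself.
- viewer.recognise(target, picture): "rect" ([left, top, right, bottom] in pixels, round what is visible of it).
The state is a dict: "time_s": time; "qpos": joint angles; "joint_vel": joint speeds; "tau": joint torques, N m; "ee_pos": TCP position; "eef_rot": TCP orientation; "force": force on the tool from outside, world axes, zero at the start; "moment": the same for the moment, N m; "grip_width": finger opening in m; "grip_force": force on a finger pad.
Only numpy, scipy, OpenCV 4.12 (cv2) and the standard library are available. Lean on these libraries where they do the work, as an engineer would, in place of code of your own. Each camera call takes 0.05 s, during which the arm holds its last target. There are 200 camera calls.

## Working session

There is one attempt and no reset: what is moved stays moved. The work goes in short steps, Python scripts to look and compute and a tool call to move; the robot and the scene stay as the last step left them, time stands still between calls to the robot, and variables do not carry over. Pictures are saved under pics/ and viewed, at most 10 in all, crops included, and the job is handed in when it is done.

Besides the shell and the picture viewer there is one more tool, called after "Request:" as name(argument=value, ...) on one line, values as JSON. step_arm: Moves the arm, as the interface text tells. Shifts and turns lie within -1 to 1; 1 stands for 0.1 m of shift or 90 degrees of turn. Its arguments: {"type":"object","properties":{"plan":{"type":"array"},"grip_force":{"type":"number"}},"required":["plan"]}

```bash
mkdir -p pics; ls; cat > h.py <<'E'
import numpy as np, cv2
from station import telemetry, viewer, hand_in, ctrl
def pts(c):
    v,u=np.mgrid[0:480,0:640]; z=c["z_map"]
    P=np.stack([(u-c["cx"])/c["fx"]*z,(v-c["cy"])/c["fy"]*z,z],-1)
    return (P-c["t"])@c["R"]   # R^T (P-t)
E
python3 - <<'E'
from h import *
o=telemetry.get_obs(); print(o, ctrl.tcp_to_tips)
ims=[]
for n in ("scene","side"):
    c=viewer.camera(n); np.savez(n+".npz",**{k:np.array(v) for k,v in c.items()})
    cv2.imwrite(f"pics/{n}0.png",c["img"][:,:,::-1])
    print(n,c["t"],-c["R"].T@c["t"])
    for t in ("book_tall","book_short","board","glue_stick","tape_roll"):
        print(t,[(np.round(r["rect"]),round(r["score"],2)) for r in viewer.recognise(t,c)])
E
```

```text
pics
{'time_s': 0.0, 'qpos': array([-1.18959827e+00,  3.00464512e-01,  1.52157123e+00, -4.89592563e-05,
        1.32072517e+00, -6.65786328e-02]), 'joint_vel': array([ 0.00142662, -0.00201584, -0.00064924,  0.00054138,  0.00076063,
        0.00011698]), 'tau': array([ 1.60380077e-04, -5.31801796e+01, -3.52737164e+01,  7.08625861e-02,
        2.43458507e-02, -9.96462586e-05]), 'ee_pos': array([ 0.23803446, -0.49554847,  0.22189411]), 'eef_rot': array([-3.14042383e+00, -3.04065019e-05,  4.47788815e-01]), 'force': array([-0.01059639,  0.08153858, -0.03155594]), 'moment': array([ 0.03675972, -0.00492748, -0.04850803]), 'grip_force': 0.0, 'grip_width': 0.0939960230948388} 0.017
scene [-0.34370396 -0.1991625   2.0542479 ] [ 1.00525306 -0.82014539  1.64151161]
book_tall [(array([371., 118., 414., 184.]), 0.96), (array([351., 260., 403., 321.]), 0.83)]
book_short [(array([290., 245., 331., 293.]), 0.81), (array([188., 257., 227., 307.]), 0.6)]
board [(array([282., 196., 431., 331.]), 0.84)]
glue_stick [(array([323., 237., 334., 256.]), 0.73), (array([353., 260., 403., 321.]), 0.37)]
tape_roll [(array([323., 219., 352., 242.]), 0.72)]
side [0.46695618 0.19470921 1.03017221] [0.32031418 0.78080556 0.7777892 ]
book_tall [(array([209., 178., 272., 254.]), 0.76), (array([253., 306., 312., 447.]), 0.69)]
book_short [(array([295., 202., 340., 257.]), 0.81), (array([396., 164., 419., 228.]), 0.62)]
board [(array([198., 238., 361., 340.]), 0.85)]
glue_stick []
tape_roll [(array([303., 289., 337., 312.]), 0.97), (array([205., 180., 271., 251.]), 0.59), (array([267., 192., 301., 215.]), 0.48)]
```

View pics/scene0.png

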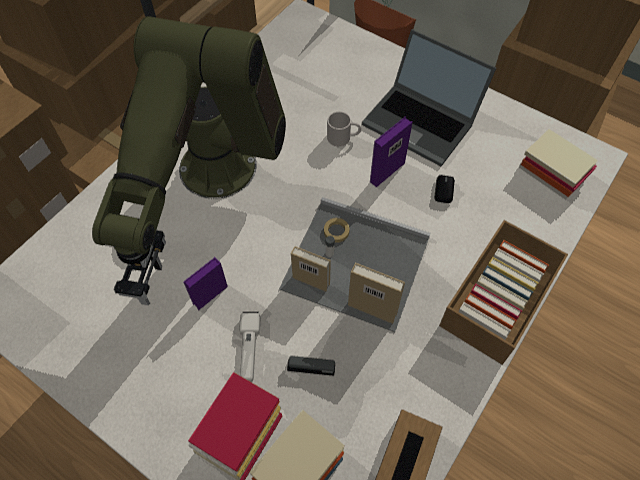

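View pics/side0.png

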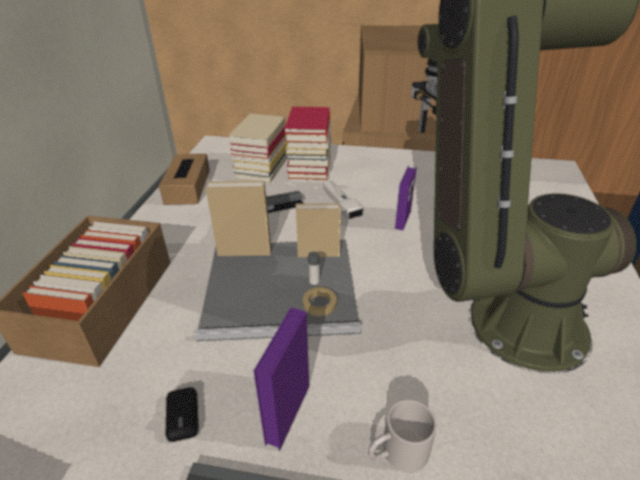

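The scene picture shows two cream books on the board, the taller at (377,290) and the shorter at (310,268). The stop bar runs along the far edge, from (320,205) to (428,238). Candidates for the taller book are cream (377,290), purple (391,152), and the smaller purple one (206,283). I choose the cream one at (377,290). In the side picture it is at (240,218), and the glue stick and tape are in front of the shorter book only.

```bash
python3 - <<'E'
from h import *
L=lambda n:dict(np.load(n+".npz"))
A=[]
for n in("scene","side"):
    c=L(n);P=pts(c);A.append((c,P))
def cloud(rects):
    return np.vstack([np.hstack([P[r[1]:r[3],r[0]:r[2]].reshape(-1,3),c["img"][r[1]:r[3],r[0]:r[2]].reshape(-1,3)]) for (c,P),r in zip(A,rects)])
def show(nm,rects,z0,z1):
    per=[]
    for (c,P),r in zip(A,rects):
        q=P[r[1]:r[3],r[0]:r[2]].reshape(-1,3); q=q[(q[:,2]>z0)&(q[:,2]<z1)]
        per.append(q); print(nm,len(q),"min",q.min(0).round(3),"max",q.max(0).round(3))
    q=np.vstack(per).astype(np.float32)
    print(nm,"all",cv2.minAreaRect(q[:,:2]*1000))
    for p in per: print("   ",cv2.minAreaRect(p[:,:2].astype(np.float32)*1000))
show("tall",[(348,257,406,324),(205,176,275,258)],.05,.25)
show("tall top",[(348,257,406,324),(205,176,275,258)],.206,.226)
show("short",[(287,242,333,296),(293,200,343,260)],.05,.2)
show("short top",[(287,242,333,296),(293,200,343,260)],.147,.166)
# board & bar
for c,P in A:
    m=(P[...,0]>.25)&(P[...,0]<.9)&(P[...,1]>-.5)&(P[...,1]<.2)&(c["z_map"]>0)
    for lo,hi in((.003,.010),(.021,.031)):
        mm=(m&(P[...,2]>lo)&(P[...,2]<hi)).astype(np.uint8)
        k,lab,st,ce=cv2.connectedComponentsWithStats(mm)
        for i in np.argsort(-st[1:,4])[:2]+1:
            if st[i,4]>60:
                q=P[lab==i].astype(np.float32); print(lo,st[i],cv2.minAreaRect(q[:,:2]*1000),np.median(q[:,2]))
c=A[0][0]
cv2.imwrite("pics/crop.png",cv2.resize(c["img"][190:340,270:440,::-1],None,fx=4,fy=4,interpolation=cv2.INTER_CUBIC))
E
```

```text
tall 1962 min [ 0.631 -0.173  0.05 ] max [ 0.773 -0.11   0.227]
tall 3511 min [ 0.63  -0.171  0.05 ] max [ 0.774 -0.112  0.218]
tall all ((701.963134765625, -140.6260528564453), (141.81178283691406, 38.78246307373047), 11.315533638000488)
    ((701.3594360351562, -140.78407287597656), (140.7382049560547, 37.831424713134766), 11.725929260253906)
    ((702.15380859375, -140.58287048339844), (141.41847229003906, 38.77968978881836), 11.305285453796387)
tall top 657 min [ 0.631 -0.173  0.206] max [ 0.772 -0.112  0.225]
tall top 552 min [ 0.631 -0.171  0.206] max [ 0.774 -0.114  0.218]
tall top all ((701.8048095703125, -140.8323974609375), (140.60597229003906, 38.439964294433594), 11.315533638000488)
    ((701.4857177734375, -141.00462341308594), (140.19642639160156, 37.73070526123047), 12.429841995239258)
    ((701.927490234375, -141.012939453125), (140.4322509765625, 38.02493667602539), 11.30528450012207)
short 1046 min [ 0.446 -0.192  0.05 ] max [ 0.562 -0.058  0.166]
short 1836 min [ 0.447 -0.19   0.05 ] max [ 0.56  -0.044  0.159]
short all ((491.2999572753906, -117.59062194824219), (1
[... 1184 characters left out ...]
 25  23 187] ((466.91693115234375, 17.647621154785156), (74.46247100830078, 79.36723327636719), 33.59855270385742) 0.025897421
0.003 [ 199  239  161   90 9102] ((579.2510375976562, -52.67509460449219), (362.5188293457031, 314.56927490234375), 13.286834716796875) 0.0055871587
0.003 [310 294  21  12 182] ((468.9112854003906, 6.603437423706055), (47.68638610839844, 35.58456802368164), 14.234014511108398) 0.00570268
0.021 [195 326  84   9 440] ((627.1265258789062, 144.26231384277344), (179.40036010742188, 16.747224807739258), 13.250515937805176) 0.02501095
0.021 [303 287  34  25 372] ((467.8431701660156, 17.611263275146484), (77.12100219726562, 78.87700653076172), 10.399744033813477) 0.023204623
```

View pics/crop.png

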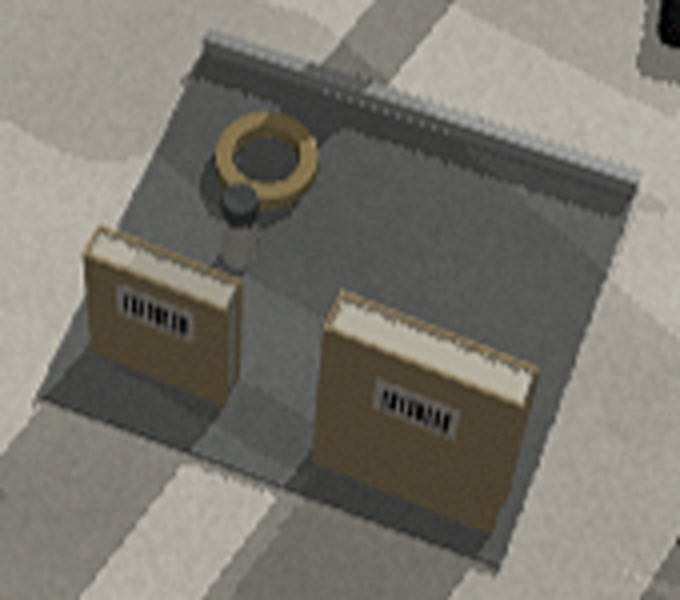

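The crop shows the tall cream book at (430,410) with its barcode facing -y, and the short cream book at (165,315). The way to the stop bar is clear for the tall book. Next I check the corridor heights and refine the bar's direction.

```bash
python3 - <<'E'
from h import *
c=dict(np.load("scene.npz"));P=pts(c)
a=np.array([.238,-.496]);b=np.array([.714,-.192]);d=(b-a)/np.linalg.norm(b-a)
q=P[c["z_map"]>0]; w=q[:,:2]-a; s=w@d; l=w@np.array([-d[1],d[0]])
for k in np.arange(0.1,.7,.05):
    m=(s>k)&(s<k+.05)&(abs(l)<.13); print(round(k,2),q[m,2].max().round(3) if m.any() else None)
yaw=np.deg2rad(13.2);X=np.array([np.cos(yaw),np.sin(yaw)]);Y=np.array([-X[1],X[0]])
# bar fit, both cameras
for n in("scene","side"):
    c=dict(np.load(n+".npz"));P=pts(c); O=np.array([.5761,-.0366])
    r=P[...,:2]-O; x=r@X;y=r@Y
    m=(c["z_map"]>0)&(abs(x)<.18)&(y>.14)&(y<.19)&(P[...,2]>.021)&(P[...,2]<.032)
    f=np.polyfit(x[m],y[m],1); print(n,m.sum(),"bar slope deg",np.rad2deg(f[0]),"y mid",f[1],np.percentile(y[m],[2,98]),"x",np.percentile(x[m],[0.5,99.5]))
    mt=(c["z_map"]>0)&(x>.0)&(x<.2)&(y>-.2)&(y<-.08)&(P[...,2]>.1)&(P[...,2]<.19)
    yy=y[mt];xx=x[mt];f=np.polyfit(xx,yy,1);print(" tall face slope",np.rad2deg(f[0]),np.polyval(f,.099),"x",xx.min(),xx.max())
E
```

```text
0.1 0.159
0.15 0.156
0.2 0.048
0.25 0.047
0.3 0.017
0.35 0.162
0.4 0.165
0.45 0.161
0.5 0.225
0.55 0.225
0.6 0.227
0.65 0.224
scene 408 bar slope deg 0.16211544373183084 y mid 0.1644559078529793 [0.15586784 0.17356357] x [-0.17751821  0.1775027 ]
 tall face slope -0.9069135882292858 -0.14338281549668488 x 0.027510465378434226 0.16878248505561744
side 723 bar slope deg 0.131912285858284 y mid 0.16455902883325024 [0.1569308  0.17090634] x [-0.17838254  0.17859996]
 tall face slope -1.3985200178925872 -0.1180473602037794 x 0.028028739510048205 0.16948383286748056
```

Request:
step_arm(plan=[{"dz": -0.06, "rz": -0.0861, "claw": 0}, {"dz": -0.06, "rz": -0.0861, "claw": 0}, {"dz": -0.06, "rz": -0.0861, "claw": 0}, {"dz": -0.06, "rz": -0.0861, "claw": 0}, {"dz": -0.06, "rz": -0.0861, "claw": 0}, {"dz": -0.06, "rz": -0.0861, "claw": 0}, {"dz": -0.06, "rz": -0.0861, "claw": 0}, {"dz": -0.06, "rz": -0.0861, "claw": 0}, {"dz": -0.06, "rz": -0.0861, "claw": 0}, {"dz": -0.06, "rz": -0.0861, "claw": 0}])

```text
$.plan[0]: bad value
```

Request:
step_arm(plan=[{"dx": 0, "dy": 0, "dz": -0.06, "rx": 0, "ry": 0, "rz": -0.0861, "claw": 0}, {"dx": 0, "dy": 0, "dz": -0.06, "rx": 0, "ry": 0, "rz": -0.0861, "claw": 0}, {"dx": 0, "dy": 0, "dz": -0.06, "rx": 0, "ry": 0, "rz": -0.0861, "claw": 0}, {"dx": 0, "dy": 0, "dz": -0.06, "rx": 0, "ry": 0, "rz": -0.0861, "claw": 0}, {"dx": 0, "dy": 0, "dz": -0.06, "rx": 0, "ry": 0, "rz": -0.0861, "claw": 0}, {"dx": 0, "dy": 0, "dz": -0.06, "rx": 0, "ry": 0, "rz": -0.0861, "claw": 0}, {"dx": 0, "dy": 0, "dz": -0.06, "rx": 0, "ry": 0, "rz": -0.0861, "claw": 0}, {"dx": 0, "dy": 0, "dz": -0.06, "rx": 0, "ry": 0, "rz": -0.0861, "claw": 0}, {"dx": 0, "dy": 0, "dz": -0.06, "rx": 0, "ry": 0, "rz": -0.0861, "claw": 0}, {"dx": 0, "dy": 0, "dz": -0.06, "rx": 0, "ry": 0, "rz": -0.0861, "claw": 0}])

```text
time_s: 1.6
ee_pos: [0.2381, -0.4958, 0.2827]
eef_rot: [3.142, 0.0, 1.806]
force: [0.1, -0.0, 0.4]
grip_width: 0.0939
grip_force: 0.0
```

Request:
step_arm(plan=[{"dx": 0.12, "dy": 0.36, "dz": 0, "rx": 0, "ry": 0, "rz": 0, "claw": 0}, {"dx": 0.12, "dy": 0.36, "dz": 0, "rx": 0, "ry": 0, "rz": 0, "claw": 0}, {"dx": 0.12, "dy": 0.36, "dz": 0, "rx": 0, "ry": 0, "rz": 0, "claw": 0}, {"dx": 0.12, "dy": 0.36, "dz": 0, "rx": 0, "ry": 0, "rz": 0, "claw": 0}, {"dx": 0.12, "dy": 0.36, "dz": 0, "rx": 0, "ry": 0, "rz": 0, "claw": 0}, {"dx": 0.12, "dy": 0.36, "dz": 0, "rx": 0, "ry": 0, "rz": 0, "claw": 0}, {"dx": 0.12, "dy": 0.36, "dz": 0, "rx": 0, "ry": 0, "rz": 0, "claw": 0}, {"dx": 0.12, "dy": 0.36, "dz": 0, "rx": 0, "ry": 0, "rz": 0, "claw": 0}, {"dx": 0.12, "dy": 0.36, "dz": 0, "rx": 0, "ry": 0, "rz": 0, "claw": 0}, {"dx": 0.12, "dy": 0.36, "dz": 0, "rx": 0, "ry": 0, "rz": 0, "claw": 0}])

```text
time_s: 2.6
ee_pos: [0.5626, -0.296, 0.2825]
eef_rot: [3.142, 0.0, 1.8]
force: [-0.0, -0.9, -0.1]
grip_width: 0.0942
grip_force: 0.0
```

Request:
step_arm(plan=[{"dx": 0.09, "dy": 0.28, "dz": 0, "rx": 0, "ry": 0, "rz": 0, "claw": 0}, {"dx": 0.09, "dy": 0.28, "dz": 0, "rx": 0, "ry": 0, "rz": 0, "claw": 0}, {"dx": 0.09, "dy": 0.28, "dz": 0, "rx": 0, "ry": 0, "rz": 0, "claw": 0}, {"dx": 0.09, "dy": 0.28, "dz": 0, "rx": 0, "ry": 0, "rz": 0, "claw": 0}, {"dx": 0.09, "dy": 0.28, "dz": 0, "rx": 0, "ry": 0, "rz": 0, "claw": 0}, {"dx": 0.09, "dy": 0.28, "dz": 0, "rx": 0, "ry": 0, "rz": 0, "claw": 0}, {"dx": 0, "dy": 0, "dz": 0.23, "rx": 0, "ry": 0, "rz": 0, "claw": 0}, {"dx": 0, "dy": 0, "dz": 0.23, "rx": 0, "ry": 0, "rz": 0, "claw": 0}, {"dx": 0, "dy": 0, "dz": 0.23, "rx": 0, "ry": 0, "rz": 0, "claw": 0}, {"dx": 0, "dy": 0, "dz": 0.23, "rx": 0, "ry": 0, "rz": 0, "claw": 0}])

```text
time_s: 3.6
ee_pos: [0.7127, -0.2061, 0.1893]
eef_rot: [-3.141, -0.0, 1.8]
force: [-0.3, -0.3, -0.4]
grip_width: 0.0942
grip_force: 0.0
```

```bash
cat >> h.py <<'E'
yaw=np.deg2rad(13.35);X=np.array([np.cos(yaw),np.sin(yaw)]);Y=np.array([-X[1],X[0]]);O=np.array([.5761,-.0366])
def B(p): r=np.asarray(p)[...,:2]-O; return r@X, r@Y
E
python3 - <<'E'
from h import *
o=telemetry.get_obs(); print(B(o["ee_pos"]),o["ee_pos"],o["eef_rot"],o["force"])
E
```

```text
(np.float64(0.09373444233897685), np.float64(-0.19648712725261216)) [ 0.71267019 -0.20613442  0.18929085] [-3.14132851e+00 -1.39177103e-04  1.80035460e+00] [-0.30241342 -0.26940904 -0.40475093]
```

Request:
step_arm(plan=[{"dx": 0.1, "dy": 0, "dz": 0, "rx": 0, "ry": 0, "rz": 0, "claw": 0}, {"dx": 0.1, "dy": 0, "dz": 0, "rx": 0, "ry": 0, "rz": 0, "claw": 0}, {"dx": 0.1, "dy": 0, "dz": 0, "rx": 0, "ry": 0, "rz": 0, "claw": 0}, {"dx": 0.06, "dy": 0, "dz": 0, "rx": 0, "ry": 0, "rz": 0, "claw": 0}, {"dx": 0.04, "dy": 0, "dz": 0, "rx": 0, "ry": 0, "rz": 0, "claw": 0}, {"dx": 0.04, "dy": 0, "dz": 0, "rx": 0, "ry": 0, "rz": 0, "claw": 0}, {"dx": 0.04, "dy": 0, "dz": 0, "rx": 0, "ry": 0, "rz": 0, "claw": 0}, {"dx": 0.04, "dy": 0, "dz": 0, "rx": 0, "ry": 0, "rz": 0, "claw": 0}])

```text
time_s: 4.4
ee_pos: [0.7008, -0.1555, 0.1904]
eef_rot: [-3.142, -0.0, 1.8]
force: [0.5, -0.8, -1.0]
grip_width: 0.0941
grip_force: 0.1
```

```bash
python3 - <<'E'
from h import *
o=telemetry.get_obs(); print(B(o["ee_pos"]),o["force"])
c=viewer.camera("side");P=pts(c);x,y=B(P)
m=(c["z_map"]>0)&(x>.04)&(x<.16)&(y>-.2)&(y<.1)&(P[...,2]>.05)&(P[...,2]<.16)
print(np.rad2deg(np.arctan(np.polyfit(P[...,2][m],y[m],1)[0])), m.sum())
E
```

```text
(np.float64(0.09388264399422444), np.float64(-0.14444914483319185)) [ 0.54031936 -0.79879194 -0.95314282]
4.625964301036783 1598
```

Request:
step_arm(plan=[{"dx": 0.04, "dy": 0, "dz": 0, "rx": 0, "ry": 0, "rz": 0, "claw": 0}, {"dx": 0.04, "dy": 0, "dz": 0, "rx": 0, "ry": 0, "rz": 0, "claw": 0}, {"dx": 0.04, "dy": 0, "dz": 0, "rx": 0, "ry": 0, "rz": 0, "claw": 0}, {"dx": 0.04, "dy": 0, "dz": 0, "rx": 0, "ry": 0, "rz": 0, "claw": 0}, {"dx": 0.04, "dy": 0, "dz": 0, "rx": 0, "ry": 0, "rz": 0, "claw": 0}, {"dx": 0, "dy": 0, "dz": 0, "rx": 0, "ry": 0, "rz": 0, "claw": 0}, {"dx": 0, "dy": 0, "dz": 0, "rx": 0, "ry": 0, "rz": 0, "claw": 0}, {"dx": 0, "dy": 0, "dz": 0, "rx": 0, "ry": 0, "rz": 0, "claw": 0}, {"dx": 0, "dy": 0, "dz": 0, "rx": 0, "ry": 0, "rz": 0, "claw": 0}, {"dx": 0, "dy": 0, "dz": 0, "rx": 0, "ry": 0, "rz": 0, "claw": 0}])

```text
time_s: 5.45
ee_pos: [0.6963, -0.1362, 0.1904]
eef_rot: [-3.142, -0.0, 1.8]
force: [0.3, 0.7, 0.5]
grip_width: 0.0941
grip_force: 0.0
```

```bash
cat >> h.py <<'E'
def look(tag):
    o=telemetry.get_obs(); print("tcp",np.round(B(o["ee_pos"]),4),o["ee_pos"][2],"F",o["force"].round(1))
    for n in("side","scene"):
        c=viewer.camera(n);P=pts(c);x,y=B(P);z=P[...,2]
        m=((c["z_map"]>0)&(x>.0)&(x<.25)&(y>-.2)&(y<.152)&(z>.028)&(z<.045)).astype(np.uint8)
        k,lab,st,ce=cv2.connectedComponentsWithStats(m)
        if k>1:
            i=1+np.argmax(st[1:,4]);mm=lab==i
            print(n,st[i,4],"z",np.median(z[mm]),cv2.minAreaRect(np.stack([x[mm],y[mm]],1).astype(np.float32)*1000),"y",np.percentile(y[mm],[.5,99.5]),"x",np.percentile(x[mm],[.5,99.5]))
        s=(c["z_map"]>0)&(x<.0)&(x>-.2)&(y<-.08)&(y>-.2)&(z>.1)&(z<.17)
        print("  short",s.sum(),x[s].mean().round(4),y[s].mean().round(4),z[s].max().round(3))
        cv2.imwrite(f"pics/{n}_{tag}.png",c["img"][:,:,::-1])
E
python3 -c "
from h import *
look('tip')"
```

```text
tcp [ 0.094  -0.1247] 0.19040429880292334 F [0.3 0.7 0.5]
side 3405 z 0.03542654282483532 ((103.584228515625, -7.920310974121094), (215.7080078125, 140.9315643310547), 87.40460205078125) y [-0.11216296  0.09897605] x [0.03216414 0.17501096]
  short 1070 -0.1004 -0.1035 0.159
scene 1494 z 0.0371424316247643 ((103.27626037597656, -3.1402206420898438), (217.701171875, 140.8220977783203), 87.4993667602539) y [-0.11141986  0.09978333] x [0.03087747 0.17503953]
  short 703 -0.0985 -0.1147 0.168
```

View pics/side_tip.png

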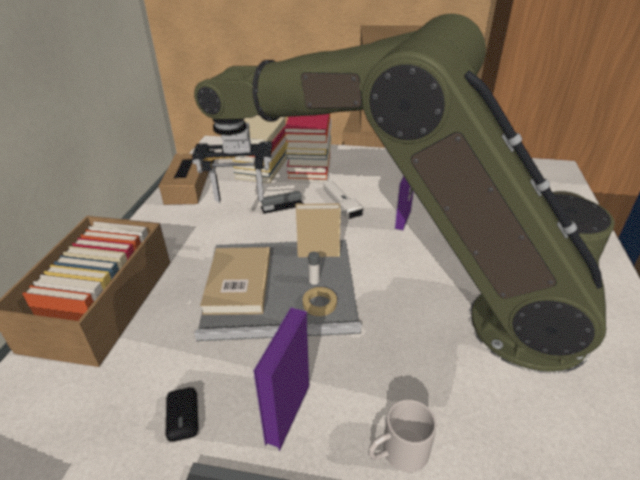

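The side picture shows the book flat, label up, at (237,283). The short book still stands at (318,230). Measured, its end edges are at y ≈ -0.112 and 0.099, so it needs about 59 mm more. I back off and go down behind it.

Request:
step_arm(plan=[{"dx": -0.12, "dy": 0.03, "dz": 0, "rx": 0, "ry": 0, "rz": 0, "claw": 0}, {"dx": -0.12, "dy": 0.03, "dz": 0, "rx": 0, "ry": 0, "rz": 0, "claw": 0}, {"dx": -0.11, "dy": 0.03, "dz": 0, "rx": 0, "ry": 0, "rz": 0, "claw": 0}, {"dx": 0, "dy": 0, "dz": 0.25, "rx": 0, "ry": 0, "rz": 0, "claw": 0}, {"dx": 0, "dy": 0, "dz": 0.25, "rx": 0, "ry": 0, "rz": 0, "claw": 0}, {"dx": 0, "dy": 0, "dz": 0.25, "rx": 0, "ry": 0, "rz": 0, "claw": 0}, {"dx": 0, "dy": 0, "dz": 0.25, "rx": 0, "ry": 0, "rz": 0, "claw": 0}, {"dx": 0, "dy": 0, "dz": 0.25, "rx": 0, "ry": 0, "rz": 0, "claw": 0}, {"dx": 0, "dy": 0, "dz": 0.25, "rx": 0, "ry": 0, "rz": 0, "claw": 0}, {"dx": 0, "dy": 0, "dz": 0.08, "rx": 0, "ry": 0, "rz": 0, "claw": 0}])

```text
time_s: 6.55
ee_pos: [0.7119, -0.1678, 0.0294]
eef_rot: [-3.138, -0.002, 1.8]
force: [-0.5, 0.1, -0.2]
grip_width: 0.0942
grip_force: 0.0
```

Request:
step_arm(plan=[{"dx": 0.1, "dy": 0, "dz": 0, "rx": 0, "ry": 0, "rz": 0, "claw": 0}, {"dx": 0.1, "dy": 0, "dz": 0, "rx": 0, "ry": 0, "rz": 0, "claw": 0}, {"dx": 0.1, "dy": 0, "dz": 0, "rx": 0, "ry": 0, "rz": 0, "claw": 0}, {"dx": 0.05, "dy": 0, "dz": 0, "rx": 0, "ry": 0, "rz": 0, "claw": 0}, {"dx": 0.05, "dy": 0, "dz": 0, "rx": 0, "ry": 0, "rz": 0, "claw": 0}, {"dx": 0.06, "dy": 0, "dz": 0, "rx": 0, "ry": 0, "rz": 0, "claw": 0}, {"dx": 0.06, "dy": 0, "dz": 0, "rx": 0, "ry": 0, "rz": 0, "claw": 0}, {"dx": 0.06, "dy": 0, "dz": 0, "rx": 0, "ry": 0, "rz": 0, "claw": 0}, {"dx": 0.06, "dy": 0, "dz": 0, "rx": 0, "ry": 0, "rz": 0, "claw": 0}, {"dx": 0.06, "dy": 0, "dz": 0, "rx": 0, "ry": 0, "rz": 0, "claw": 0}])

```text
time_s: 7.55
ee_pos: [0.6974, -0.1004, 0.0332]
eef_rot: [3.141, 0.001, 1.8]
force: [1.2, -6.4, 4.6]
grip_width: 0.0938
grip_force: 3.0
```

```bash
python3 -c "
from h import *
look('p1')"
```

```text
tcp [ 0.1033 -0.0901] 0.033210454852481724 F [ 1.2 -6.4  4.6]
side 3650 z 0.035477091900183236 ((99.64508819580078, 14.899139404296875), (231.0107879638672, 141.16734313964844), 89.5774917602539) y [-0.08449459  0.12884223] x [0.02966477 0.16882673]
  short 1075 -0.1004 -0.1036 0.159
scene 466 z 0.037672269380658124 ((144.63670349121094, 66.8840103149414), (135.0024871826172, 48.693115234375), 89.85807800292969) y [0.00201066 0.13313777] x [0.12176862 0.16885502]
  short 713 -0.0987 -0.1147 0.166
```

Request:
step_arm(plan=[{"dx": 0.05, "dy": 0, "dz": 0, "rx": 0, "ry": 0, "rz": 0, "claw": 0}, {"dx": 0.05, "dy": 0, "dz": 0, "rx": 0, "ry": 0, "rz": 0, "claw": 0}, {"dx": 0.05, "dy": 0, "dz": 0, "rx": 0, "ry": 0, "rz": 0, "claw": 0}, {"dx": 0.05, "dy": 0, "dz": 0, "rx": 0, "ry": 0, "rz": 0, "claw": 0}, {"dx": 0, "dy": 0, "dz": 0, "rx": 0, "ry": 0, "rz": 0, "claw": 0}])

```text
time_s: 8.15
ee_pos: [0.6924, -0.0802, 0.0324]
eef_rot: [-3.141, -0.0, 1.8]
force: [-0.3, -1.6, 0.5]
grip_width: 0.0943
grip_force: 0.3
```

```bash
python3 -c "
from h import *
look('p2')"
```

```text
tcp [ 0.1031 -0.0692] 0.03238972712893384 F [-0.3 -1.6  0.5]
side 3818 z 0.035403714598440716 ((99.76061248779297, 35.20672607421875), (232.78370666503906, 140.914306640625), 89.76876068115234) y [-0.06310022  0.14952126] x [0.0297956  0.16905443]
  short 1072 -0.1002 -0.1035 0.159
scene 449 z 0.03781170634240408 ((144.37672424316406, 85.48420715332031), (132.14999389648438, 49.738677978515625), 89.85562896728516) y [0.02036528 0.15094987] x [0.12131029 0.16900917]
  short 707 -0.0989 -0.1146 0.168
```

Top at about 0.150, so roughly 8 mm remain. I go in 2 mm steps and watch the force.

Request:
step_arm(plan=[{"dx": 0.02, "dy": 0, "dz": 0, "rx": 0, "ry": 0, "rz": 0, "claw": 0}, {"dx": 0.02, "dy": 0, "dz": 0, "rx": 0, "ry": 0, "rz": 0, "claw": 0}, {"dx": 0.02, "dy": 0, "dz": 0, "rx": 0, "ry": 0, "rz": 0, "claw": 0}])

```text
time_s: 8.55
ee_pos: [0.691, -0.0745, 0.032]
eef_rot: [-3.141, -0.0, 1.8]
force: [1.3, -1.5, -2.0]
grip_width: 0.0943
grip_force: 0.7
```

Request:
step_arm(plan=[{"dx": 0.02, "dy": 0, "dz": 0, "rx": 0, "ry": 0, "rz": 0, "claw": 0}])

```text
time_s: 8.65
ee_pos: [0.6906, -0.0725, 0.0322]
eef_rot: [-3.141, -0.0, 1.8]
force: [3.5, -7.3, -2.0]
grip_width: 0.0943
grip_force: 4.1
```

Request:
step_arm(plan=[{"dx": 0.02, "dy": 0, "dz": 0, "rx": 0, "ry": 0, "rz": 0, "claw": 0}])

```text
time_s: 8.75
ee_pos: [0.6909, -0.0722, 0.0328]
eef_rot: [3.14, 0.003, 1.801]
force: [6.5, -18.0, -1.4]
grip_width: 0.0937
grip_force: 9.7
```

```bash
python3 -c "
from h import *
look('p3')"
```

```text
tcp [ 0.1035 -0.0611] 0.03284962058657523 F [  6.5 -18.   -1.4]
side 3696 z 0.03574470417618686 ((99.79473876953125, 41.64483642578125), (221.00096130371094, 140.65272521972656), 89.61366271972656) y [-0.05492372  0.15121901] x [0.03014059 0.1693224 ]
  short 1069 -0.1001 -0.1035 0.158
scene 423 z 0.038175600254326106 ((144.30906677246094, 90.41952514648438), (122.5708236694336, 50.31340789794922), 89.5730209350586) y [0.03187783 0.15038004] x [0.12091553 0.16921794]
  short 701 -0.0985 -0.1147 0.166
```

The force has risen to 19 N and the tool has stalled where predicted, so the book is against the bar. I retreat, then check.

Request:
step_arm(plan=[{"dx": -0.05, "dy": 0, "dz": 0, "rx": 0, "ry": 0, "rz": 0, "claw": 0}, {"dx": -0.15, "dy": 0, "dz": 0, "rx": 0, "ry": 0, "rz": 0, "claw": 0}, {"dx": -0.2, "dy": 0, "dz": 0, "rx": 0, "ry": 0, "rz": 0, "claw": 0}, {"dx": -0.2, "dy": 0, "dz": 0, "rx": 0, "ry": 0, "rz": 0, "claw": 0}, {"dx": 0, "dy": 0, "dz": -0.4, "rx": 0, "ry": 0, "rz": 0, "claw": 0}, {"dx": 0, "dy": 0, "dz": -0.4, "rx": 0, "ry": 0, "rz": 0, "claw": 0}, {"dx": 0, "dy": 0, "dz": -0.4, "rx": 0, "ry": 0, "rz": 0, "claw": 0}, {"dx": 0, "dy": 0, "dz": -0.4, "rx": 0, "ry": 0, "rz": 0, "claw": 0}, {"dx": 0, "dy": 0, "dz": 0, "rx": 0, "ry": 0, "rz": 0, "claw": 0}])

```text
time_s: 9.75
ee_pos: [0.7058, -0.131, 0.1995]
eef_rot: [3.133, 0.004, 1.799]
force: [0.2, -0.2, 0.6]
grip_width: 0.0938
grip_force: 0.0
```

```bash
python3 - <<'E'
from h import *
look('end')
c=viewer.camera("side");P=pts(c);x,y=B(P)
m=(c["z_map"]>0)&(x>.045)&(x<.155)&(y>-.12)&(y<.2)&(P[...,2]>.031)&(P[...,2]<.045)
xs=x[m];ys=y[m]
e=[[ys[(xs>a)&(xs<a+.011)].min(),ys[(xs>a)&(xs<a+.011)].max()] for a in np.arange(.045,.15,.011)]
print(np.round(e,4))
cv2.imwrite("pics/endcrop.png",cv2.resize(c["img"][170:350,180:380,::-1],None,fx=3,fy=3,interpolation=cv2.INTER_CUBIC))
E
```

```text
tcp [ 0.1044 -0.1218] 0.199482934203518 F [ 0.2 -0.2  0.6]
side 3658 z 0.0354272386325617 ((100.36843872070312, 47.54003143310547), (208.70465087890625, 141.1931610107422), 89.8302001953125) y [-0.05220423  0.15132481] x [0.03014351 0.16938312]
  short 1077 -0.1003 -0.1036 0.159
scene 426 z 0.037497857408843455 ((137.32177734375, 108.68293762207031), (65.96527099609375, 85.16202545166016), 1.751886248588562) y [0.06720817 0.1508431 ] x [0.10603554 0.16911509]
  short 703 -0.0986 -0.1146 0.169
[[-0.0541  0.16  ]
 [-0.0553  0.1581]
 [-0.0527  0.1571]
 [-0.0512  0.1584]
 [-0.0526  0.1588]
 [-0.0536  0.1576]
 [-0.0548  0.1586]
 [-0.0552  0.1565]
 [-0.0508  0.1567]
 [-0.0513  0.158 ]]
```

View pics/endcrop.png

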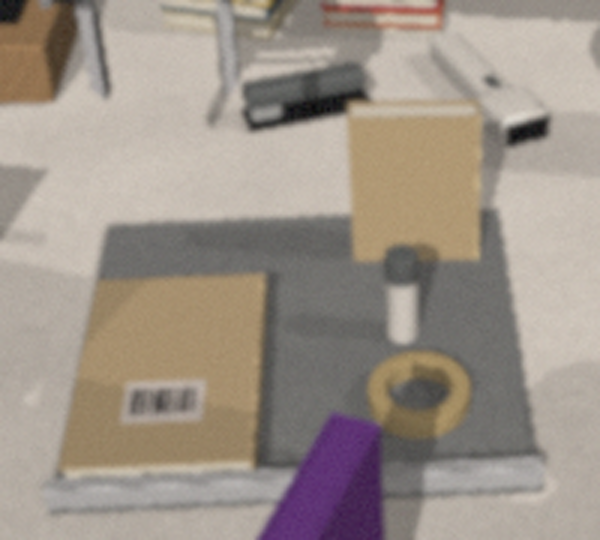

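The crop shows the book flat, label up at (165,400), with its top edge against the bar at about row 470 and square to it. The short book stands undisturbed at (415,180).

```bash
python3 -c "
from h import *
print(hand_in())"
```

```text
the job is handed in; nothing more can be done
None
```

I handed the job in: the taller book lies flat, label up, with its top edge flush and square against the stop bar (measured at about 0.158 m in the board frame). The shorter book still stands where it was; I got no verdict back from the judging.

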